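# Pack the bottles, shut the carton, lock the hot-air gun on

### The arm

A 6-joint arm with a two-finger parallel gripper is mounted at the origin on a cart in front of the work surface, level with it; the furniture and walls round the work are solid. World frame = base frame: x ahead of the robot, y to its left, z up, the work surface at z = 0. Lengths are in m, angles in rad, forces in N, time in s.
With the tool pointing down it reaches from about 0.325 to 0.775 m from the base axis. Payload 5.5 kg.
Tool frame: the origin (TCP) lies at the very end of the fingers, on their centre line; the grasp point (between the pads) lies 19 mm behind it; z points along the fingers, y is the line along which they close (so a half turn about z gives the same grasp; the last joint's range is limited). The gripper opens to 85 mm and grips with 20 to 120 N. Pads are 22 mm wide; open, the fingers measure 114 mm over their backs; the gripper's body (76 mm by 85 mm) begins 54 mm behind the grasp point. The pads swing forward as they close: fully open they stand 13 mm farther back than shut.
Start: joints at [-1.202, 0.091, 1.231, -0, 1.82, -0.057], TCP at [0.248, -0.546, 0.231] pointing down, gripper open.
Joint ranges: [-2.87, 2.87], [-0.86, 2.18], [0.17, 2.46], [-1.51, 4.65], [0.06, 2.69], [-2.65, 2.65]. Speed limits (rad/s): [2.57, 2.57, 3.01, 3.14, 3.14, 3.14].

### API

Orientations are given as a unit quaternion [w, x, y, z].
In Python, from station import bot, camera gives the robot as it stands.
- The arm moves only by the tool play_rows, never from a script. Its arguments are lists of equal length, an entry for each row: "rot": the turn, a rotation vector about the tool's x, y, z in degrees, a list of three; "travel": the shift along the tool's x, y, z in mm, a list of three; "gripper": the gripper's target within -1 to 1 (fully open at 1, half-way at 0, shut at -1). A call has 1 to 20 rows; each row shifts and turns the commanded pose from where the row before left it, along the tool's axes as they then stand; what a row does not reach is not made up. A row lasts 1/10 s, in which the tool goes at most 50 mm and 8.59 degrees, less where a joint would pass 70% of its speed; a pose out of reach is approached as far as the arm can. A call with a gripper value outside its range is refused whole. The fingers move at their own pace and stop on an object; "force" is the grip in N (left out, the last holds). Time passes only in rows, so rows that do not move let the fingers close. It gives the time, the measured TCP pose, the force, the opening and the grip force at its end, in the units of the state.
- bot.state(): the state, without advancing time (a new reading comes with each control period).
- camera(name): name is "side" or "top" or "wrist"; returns a dict with "frame" (384x512x3 uint8, blue, green, red), "depth" (384x512 float32, m along the optical axis (not along the pixel's ray), 0 where there is no reading), "fx", "fy", "cx", "cy" (pixels), "origin" and "attitude" of the camera in the world. Camera axes: x right, y down, z forward; pixel columns grow to the right and rows downward; lengths in m; the calibration is good to about 2 mm. A picture is of the moment at which its call begins.
- bot.job_done(): hands the job in; it is judged then, once.
The state is a dict: "t": time; "joint_positions": joint angles; "qvel": joint speeds; "joint_efforts": joint torques, N m; "eef_pos": TCP position; "tool_rot": TCP orientation; "wrist_force": force on the tool from outside, world axes, zero at the start; "wrist_torque": the same for the moment, N m; "width": finger opening in m; "grasp_force": force on a finger pad.
Only numpy, scipy, OpenCV 4.12 (cv2) and the standard library are available. Lean on these libraries where they do the work, as an engineer would, in place of code of your own. Each camera call takes 0.05 s, during which the arm holds its last target. There are 200 camera calls.

### The job

Stand all the loose round bottles upright in the cells of the carton, one in each, then close it: fold the two short flaps down level first and after them the two long flaps on top. Last, switch on the hot-air gun so that it heats up for the shrink band: squeeze its red trigger right down, press the yellow lock button in at the side while you hold the trigger, and ease the trigger up so that it stays locked on by itself; leave the tape roll, the wash bottle and the marker where they are.

Things in the scene. Friction and masses are not known exactly. Their poses are not given: they have to be found in the camera images.
- carton: open brown cardboard carton, fast to the worktop: outside 108 x 194 mm (own x by y), floor and walls 4, rim 120 high. Origin: centre of its underside; x to its far long side, y to its left short side, z up; turned up to 0.3 rad. Grey foam insert inside, top 75 mm up, with three 60 mm square cells at y = -63, 0 and +63 mm, one bottle each (put in with the fingers at the -x and +x of its cap)
- short_flap_left (a joint): short cardboard flap on the carton's left (+y) short side, rad: 0 = folded level over the mouth, pi/2 = straight up, more = leaning outwards (starts 2.05 to 2.35, stop 2.9). 56 mm from hinge to free edge, 97 mm wide, 3 mm thick; a stiff crease (0.03 N m) holds it where it is left. Hinge line 120 mm above the carton's underside
- short_flap_right (a joint): short cardboard flap on the carton's right (-y) short side, rad: 0 = folded level over the mouth, pi/2 = straight up, more = leaning outwards (starts 2.05 to 2.35, stop 2.9). 56 mm from hinge to free edge, 97 mm wide, 3 mm thick; a stiff crease (0.03 N m) holds it where it is left. Hinge line 120 mm above the carton's underside
- long_flap_near (a joint): long cardboard flap on the carton's near (-x) long side, rad: 0 = folded level over the mouth, pi/2 = straight up, more = leaning outwards (starts 2.05 to 2.35, stop 2.9). 51.5 mm from hinge to free edge, 192 mm wide, 3 mm thick; a stiff crease (0.03 N m) holds it where it is left. Hinge line 124 mm above the carton's underside
- long_flap_far (a joint): long cardboard flap on the carton's far (+x) long side, rad: 0 = folded level over the mouth, pi/2 = straight up, more = leaning outwards (starts 2.05 to 2.35, stop 2.9). 51.5 mm from hinge to free edge, 192 mm wide, 3 mm thick; a stiff crease (0.03 N m) holds it where it is left. Hinge line 124 mm above the carton's underside
- short_flap_left_edge (a point): middle of the free edge of the left short flap (hinge at carton y = +95 mm), wherever the flap now stands
- short_flap_right_edge (a point): middle of the free edge of the right short flap (hinge at carton y = -95 mm), wherever the flap now stands
- long_flap_near_edge (a point): middle of the free edge of the near long flap (hinge at carton x = -52 mm), wherever the flap now stands
- long_flap_far_edge (a point): middle of the free edge of the far long flap (hinge at carton x = +52 mm), wherever the flap now stands
- bottle_red: round plastic bottle (pink-red body, black cap), 50 mm across and 112 mm high, a third full so bottom-heavy, 0.16 to 0.34 kg, screw cap 31 mm across from 95 mm up to the top (grasp it there from above). Origin: centre of its underside, z up. Two or three of the bottles are present; an absent one reads None. They start left of the carton, in front of a tall burette stand (rods from x 0.47, y 0.25 to 0.36)
- bottle_yellow: round plastic bottle (yellow body, white cap), 50 mm across and 112 mm high, a third full so bottom-heavy, 0.16 to 0.34 kg, screw cap 31 mm across from 95 mm up to the top (grasp it there from above). Origin: centre of its underside, z up. Two or three of the bottles are present; an absent one reads None. They start left of the carton, in front of a tall burette stand (rods from x 0.47, y 0.25 to 0.36)
- bottle_blue: round plastic bottle (blue body, white cap), 50 mm across and 112 mm high, a third full so bottom-heavy, 0.16 to 0.34 kg, screw cap 31 mm across from 95 mm up to the top (grasp it there from above). Origin: centre of its underside, z up. Two or three of the bottles are present; an absent one reads None. They start left of the carton, in front of a tall burette stand (rods from x 0.47, y 0.25 to 0.36)
- heat_gun: blue hot-air gun upright on its tail in a fixed stand, steel nozzle up (barrel 72 mm across, top 184 mm up). Origin: on the worktop under the barrel axis. Its grip runs level along own -x (40 mm wide, top 72 mm up, to x = -188 mm), red trigger on top. On its +y side a blue cheek wall (y = 18 to 24 mm, 76 mm long, top 104 mm up) carries the lock button; outside it is clear down to the worktop
- trigger (a joint): red trigger, m: 0 = released, 0.014 = fully squeezed, straight down into the grip; spring 3 N rising to 8 N. Top face level, 60 mm long (gun x), 30 mm wide (gun y -15 to +15), 92 mm up released, 78 mm squeezed; the cheek then stands 26 mm above it: room for one finger on the trigger while the other is outside the cheek at the button
- lock_button (a joint): yellow lock-on button, 18 mm across, on the outside of the cheek, m: 0 = out (9 mm proud), 0.007 = pressed in (to gun -y); spring 1 to 2 N. Stopped after 2 mm unless the trigger is squeezed past 0.010. If it is held in while the squeezed trigger is eased up, the trigger catches at about 0.009 and both stay; a full squeeze frees them
- trigger_top (a point): middle of the trigger's top face (gun x = -105 mm, y = 0), moving with it
- button_face (a point): centre of the lock button's outer face (gun x = -105 mm, y = +33 mm when out, 92 mm up), moving with it
- tape_roll: bystander: roll of masking tape lying flat, 76 mm across, 19 mm high; origin at the centre of its underside
- wash_bottle: bystander: white squeeze bottle with red top and spout, 106 x 68 x 183 mm; origin at the centre of its underside
- marker: bystander: blue-capped marker lying on the worktop, 14 x 120 x 14 mm; origin at the centre of its underside

How it is judged:
On the way, in this order (a step that is already met when the one before it is completed fails the run):
1. every bottle stands upright on the carton's floor, released (x of bottle_red in the frame of carton between -0.015 and 0.015 m and y of bottle_red in the frame of carton between -0.08 and 0.08 m and z of each of bottle_red, bottle_yellow, bottle_blue in the frame of carton below 0.012 m and angle between each of bottle_red, bottle_yellow, bottle_blue's own z axis and vertical below 0.25 rad and x of bottle_yellow in the frame of carton between -0.015 and 0.015 m and y of bottle_yellow in the frame of carton between -0.08 and 0.08 m and x of bottle_blue in the frame of carton between -0.015 and 0.015 m and y of bottle_blue in the frame of carton between -0.08 and 0.08 m and contact force between the fingers and bottle_red below 0.2 N and contact force between the fingers and bottle_yellow below 0.2 N and contact force between the fingers and bottle_blue below 0.2 N), for 0.2 s.
2. both short flaps folded down level while both long flaps are still up (value of joint each of short_flap_left, short_flap_right below 0.17 rad and value of joint each of long_flap_near, long_flap_far above 1.2 rad), for 0.2 s.
3. both long flaps folded down level on top (value of joint each of short_flap_left, short_flap_right, long_flap_near, long_flap_far below 0.17 rad), for 0.2 s.
4. trigger fully squeezed, lock button still out (value of joint trigger above 0.0118 m and value of joint lock_button below 0.003 m), for 0.1 s.
5. lock button pressed in while the trigger is held squeezed (value of joint trigger above 0.0115 m and value of joint lock_button above 0.005 m), for 0.1 s.
6. trigger eased up and let go: caught by the lock button (value of joint trigger between 0.006 and 0.0112 m and value of joint lock_button above 0.004 m and contact force between the fingers and heat_gun below 0.2 N), for 0.3 s.
At the end, for the whole second after the job is handed in: Every bottle present stands upright (within 0.25 rad) on the carton's floor, at rest; all four flaps are level to within 0.17 rad; the trigger is held between 6 and 11.2 mm of travel by the lock button, itself at least 4 mm in (all of step 3 and x of bottle_red in the frame of carton between -0.015 and 0.015 m and y of bottle_red in the frame of carton between -0.08 and 0.08 m and z of each of bottle_red, bottle_yellow, bottle_blue in the frame of carton below 0.012 m and angle between each of bottle_red, bottle_yellow, bottle_blue's own z axis and vertical below 0.25 rad and x of bottle_yellow in the frame of carton between -0.015 and 0.015 m and y of bottle_yellow in the frame of carton between -0.08 and 0.08 m and x of bottle_blue in the frame of carton between -0.015 and 0.015 m and y of bottle_blue in the frame of carton between -0.08 and 0.08 m and value of joint trigger between 0.006 and 0.0112 m and value of joint lock_button above 0.004 m and linear speed of each of bottle_red, bottle_yellow, bottle_blue below 0.02 m/s); the robot touches nothing.
It fails at once if tape roll pushed more than 30 mm away (distance of tape_roll from where it was at the start of the episode above 0.03 m).
It fails at once if wash bottle pushed more than 30 mm away (distance of wash_bottle from where it was at the start of the episode above 0.03 m).
It fails at once if marker pushed more than 30 mm away (distance of marker from where it was at the start of the episode above 0.03 m).
Of bottle_red, bottle_yellow, bottle_blue only 2 to 3 are there at a start; the rules pass over those that are not, and their reading is None.
At some moment in a run one of bottle_red, bottle_yellow, bottle_blue may be knocked a few centimetres aside while the robot is not near it.
It also fails if it takes over 200 s, if anything falls off the work surface, if the arm or the gripper's body presses on something with over 40 N, if the wrist force passes 120 N, or if a joint passes its speed limit or range.

## Working session

There is one attempt and no reset: what is moved stays moved. The work goes in short steps, Python scripts to look and compute and a tool call to move; the robot and the scene stay as the last step left them, time stands still between calls to the robot, and variables do not carry over. Pictures are saved under pics/ and viewed, at most 14 in all, crops included, and the job is handed in when it is done.

Besides the shell and the picture viewer there is one more tool, called after "Call:" as name(argument=value, ...) on one line, values as JSON. play_rows: Moves the arm, as the interface text tells. Its arguments: {"type":"object","properties":{"rot":{"type":"array"},"travel":{"type":"array"},"gripper":{"type":"array"},"force":{"type":"number"}},"required":["rot","travel","gripper"]}

```bash
mkdir -p pics; ls
cat > h.py <<'E'
import numpy as np, cv2
from station import bot, camera
from scipy.spatial.transform import Rotation as R
def att(c):
    a=np.array(c["attitude"],float)
    return a if a.shape==(3,3) else R.from_quat([a[1],a[2],a[3],a[0]]).as_matrix()
def cloud(c):
    v,u=np.mgrid[0:384,0:512]; d=c["depth"]
    P=np.stack([(u-c["cx"])/c["fx"]*d,(v-c["cy"])/c["fy"]*d,d],-1)
    P=P@att(c).T+np.array(c["origin"]); P[d<=0]=np.nan
    return P
def hsv(c): return cv2.cvtColor(c["frame"],cv2.COLOR_BGR2HSV)
E
python3 - <<'E'
from h import *
s=bot.state(); print({k:np.round(v,3).tolist() for k,v in s.items()})
ims=[]
for n in ["top","side"]:
    c=camera(n); print(n,c["origin"],c["attitude"],c["fx"],c["cx"]); np.save(n+".npy",c,allow_pickle=True); ims.append(c["frame"]); cv2.imwrite(f"pics/{n}0.png",cv2.resize(c["frame"],(800,600)))
E
```

```text
pics
{'t': 0.0, 'joint_positions': [-1.202, 0.092, 1.232, -0.0, 1.82, -0.057], 'qvel': [-0.0, -0.001, 0.003, 0.001, 0.001, 0.002], 'joint_efforts': [-0.0, -45.873, -41.802, -0.0, 0.012, 0.0], 'eef_pos': [0.248, -0.546, 0.23], 'tool_rot': [-0.001, 0.977, 0.211, -0.0], 'wrist_force': [-1.124, 0.134, -0.784], 'wrist_torque': [0.032, -0.017, -0.007], 'grasp_force': 0.0, 'width': 0.085}
top [ 0.40668203 -0.08122335  1.16946365] [ 0.04840536 -0.6986608   0.71228504 -0.04669065] 382.99058950230466 257.0362058145569
side [-0.23811668  1.08856294  0.84566622] [ 0.14902405 -0.25574208  0.81467703 -0.49868744] 477.50489683139915 268.04781634830795
```

View pics/top0.png

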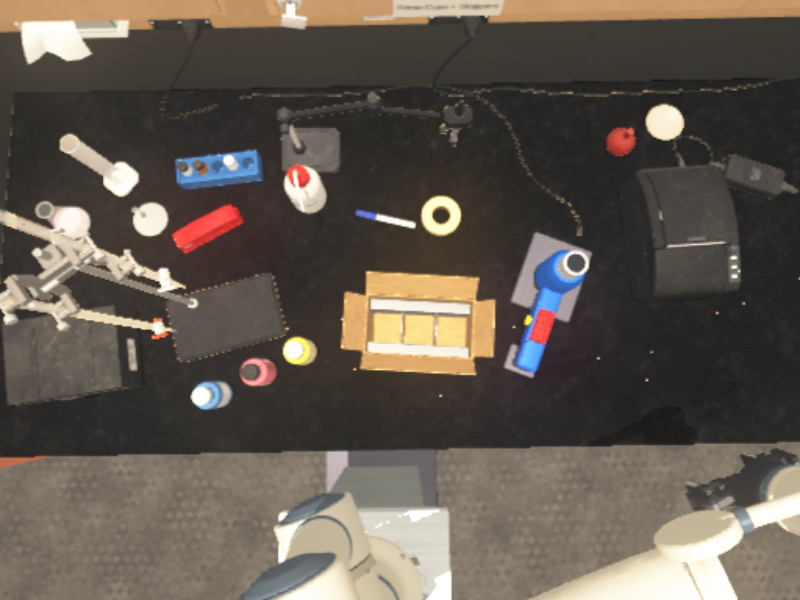

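View pics/side0.png

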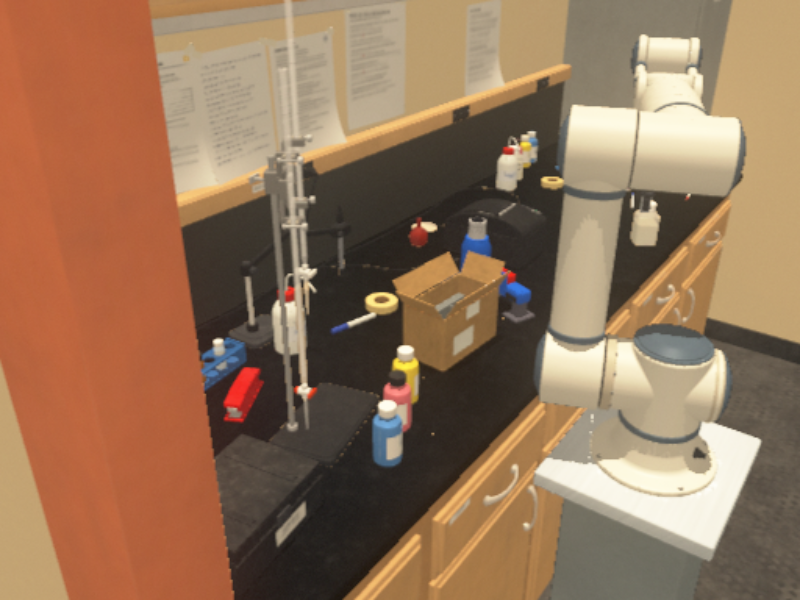

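The top view shows three bottles: blue (210,395), red (258,372) and yellow (298,350). The carton is at about (420,320), with the gun at (545,310) and its button on the left. Next I'll measure these.

Run:
```python
from h import *
c=np.load("top.npy",allow_pickle=True).item(); P=cloud(c); H=hsv(c); h,s,v=[H[...,i].astype(int) for i in range(3)]
X,Y,Z=P[...,0],P[...,1],P[...,2]
def rep(n,m): print(n,m.sum(),np.round(np.median(P[m],0),4),'min',np.round(np.nanmin(P[m],0),3),'max',np.round(np.nanmax(P[m],0),3))
# bottle tops
m=((Z>.106)&(Z<.118)&(Y>.08)&(Y<.5)&(X<.42)&(X>.2)).astype(np.uint8)
k,l,st,ce=cv2.connectedComponentsWithStats(m)
for i in range(1,k):
    if st[i,4]>15:
        mm=l==i; (x,y),r=cv2.minEnclosingCircle(P[mm][:,:2].astype(np.float32)); print('cap',ce[i],st[i,4],np.round([x,y,r],4),np.median(c["frame"][mm],0)); rep(' ',mm)
# carton: foam grey z .07-.08
roi=(X>.2)&(X<.55)&(Y>-.3)&(Y<.1)
m=roi&(Z>.068)&(Z<.082)&(s<60)
rep('foam',m); r=cv2.minAreaRect(P[m][:,:2].astype(np.float32)*1000); print(r)
br=roi&(h>8)&(h<25)&(s>60)
m=br&(Z>.05)
rep('brown',m)
m2=br&(Z>.112)&(Z<.130); r=cv2.minAreaRect(P[m2][:,:2].astype(np.float32)*1000); print('rim',r)
g=(Y<-.2)&(Y>-.5)&(X>.15)&(X<.6)
red=g&((h<6)|(h>174))&(s>140); rep('trigger',red); print(cv2.minAreaRect(P[red][:,:2].astype(np.float32)*1000))
ye=g&(h>22)&(h<35)&(s>140); rep('button',ye)
m=g&(Z>.165)&(Z<.2); rep('nozz',m); print(cv2.minEnclosingCircle(P[m][:,:2].astype(np.float32)))
bl=g&(h>100)&(h<125)&(s>120)&(Z>.06)&(Z<.08); rep('grip',bl); print(cv2.minAreaRect(P[bl][:,:2].astype(np.float32)*1000))
# brown profile
x0,y0,x1,y1=[int(q*.64) for q in (335,265,500,380)]
cv2.imwrite("pics/carton.png",cv2.resize(c["frame"][y0:y1,x0:x1],None,fx=7,fy=7,interpolation=cv2.INTER_CUBIC)[:600,:800]); print(x0,y0)
```

```text
cap [159.76470588 238.58823529] 85 [0.4098 0.1897 0.0153] [ 91.  99. 110.]
  85 [0.4072 0.1885 0.1126] min [0.396 0.175 0.108] max [0.418 0.203 0.118]
cap [128.68316832 253.17821782] 101 [0.369  0.2741 0.0161] [255. 255. 255.]
  101 [0.3707 0.2722 0.1126] min [0.357 0.258 0.106] max [0.384 0.29  0.117]
foam 875 [ 0.5103 -0.1107  0.0751] min [ 0.43  -0.203  0.068] max [ 0.54  -0.015  0.082]
((485.291748046875, -109.04341125488281), (183.56520080566406, 98.52971649169922), 85.9078598022461)
brown 2678 [ 0.4739 -0.114   0.1375] min [ 0.204 -0.235  0.05 ] max [0.55  0.099 0.524]
rim ((485.5769348144531, -109.28092956542969), (205.8429412841797, 116.000244140625), 85.45088195800781)
trigger 221 [ 0.4807 -0.3323  0.0918] min [ 0.452 -0.353  0.084] max [ 0.512 -0.31   0.098]
((482.01715087890625, -333.0482482910156), (29.57170295715332, 58.764678955078125), 69.89923858642578)
button 18 [ 0.4936 -0.3051  0.0977] min [ 0.486 -0.324 -0.003] max [ 0.509 -0.301  0.103]
nozz 290 [ 0.5732 -0.3645  0.183 ] min [ 0.428 -0.393  0.165] max [ 0.599 -0.202  0.189]
((0.5103780031204224, -0.306509405374527), 0.11546887457370758)
grip 464 [ 0.4484 -0.3254  0.0713] min [ 0.403 -0.377  0.06 ] max [ 0.598 -0.288  0.079]
((497.13531494140625, -336.32720947265625), (50.29499816894531, 196.20651245117188), 73.40105438232422)
214 169
```

View pics/carton.png

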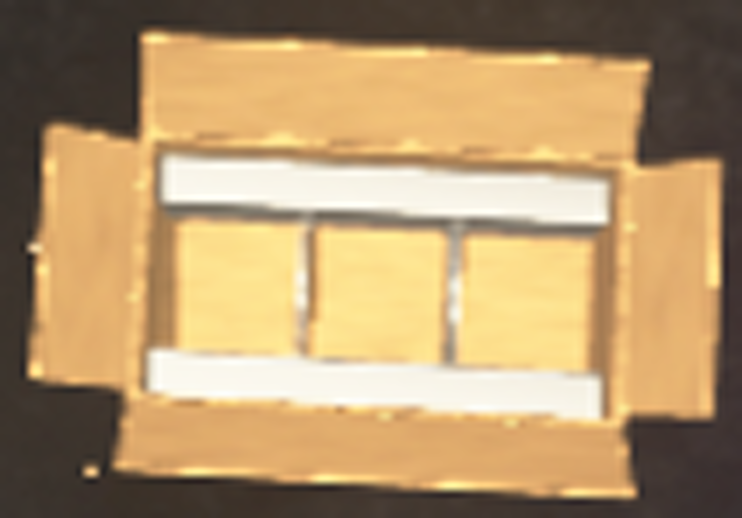

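```bash
cat >> h.py <<'E'
CAR=np.array([.4855,-.109]); CY=-4.4   # carton centre, yaw deg
def carton(x,y,z=0):
    a=np.radians(CY); return np.array([CAR[0]+x*np.cos(a)-y*np.sin(a),CAR[1]+x*np.sin(a)+y*np.cos(a),z])
def legs(pts,yaw):
    "tool deltas mm between successive points, tool down, tool x at yaw deg"
    a=np.radians(yaw); ux=np.array([np.cos(a),np.sin(a)]); uy=np.array([np.sin(a),-np.cos(a)])
    for p,q in zip(pts[:-1],pts[1:]):
        d=(np.array(q)-np.array(p))*1000; print(np.round([d[:2]@ux,d[:2]@uy,-d[2]],1),'to',np.round(q,4))
def show(s=None):
    s=s or bot.state(); M=R.from_quat(np.roll(s["tool_rot"],-1)).as_matrix()
    print('t',round(s["t"],2),'pos',np.round(s["eef_pos"],4),'yaw',round(float(np.degrees(np.arctan2(M[1,0],M[0,0]))),2),'zaxis',np.round(M[:,2],3),'F',np.round(s["wrist_force"],1),'w',round(float(s["width"]),4),'g',round(float(s["grasp_force"]),1)); return np.array(s["eef_pos"])
E
python3 - <<'E'
from h import *
c=np.load("top.npy",allow_pickle=True).item(); P=cloud(c)
X,Y,Z=P[...,0],P[...,1],P[...,2]
m=((Z>.104)&(Z<.12)&(Y>.08)&(Y<.2)&(X>.42)&(X<.5)); (x,y),r=cv2.minEnclosingCircle(P[m][:,:2].astype(np.float32)); print(m.sum(),x,y,r,np.median(P[m],0))
m=(Z>.178)&(Z<.19)&(Y<-.3)&(Y>-.45)&(X>.5)&(X<.65); print(m.sum(),cv2.minEnclosingCircle(P[m][:,:2].astype(np.float32)))
# red top plane
H=hsv(c);h,s=H[...,0].astype(int),H[...,1]
red=(Y<-.25)&(Y>-.4)&(X<.6)&((h<6)|(h>174))&(s>140); print('trig z',np.percentile(Z[red],[10,50,90]), P[red][:,:2].mean(0))
Y_=[x,y,.093]
legs([[.248,-.546,.32],[.4500,.110,.32]],85.6); legs([[.248,-.546,.32],[x,y,.32]],85.6)
for cy in (-.063,0,.063): print(carton(0,cy))
E
```

```text
114 0.43758881092071533 0.1489804983139038 0.05321362614631653 [0.4461577  0.11432302 0.11241695]
200 ((0.5798885822296143, -0.37192755937576294), 0.020808689296245575)
trig z [0.08900692 0.09177612 0.09456006] [ 0.48171971 -0.33219605]
[669.6 151.1  -0. ] to [0.45 0.11 0.32]
[707.5 135.7  -0. ] to [0.4376 0.149  0.32  ]
[ 0.4806667  -0.17181432  0.        ]
[ 0.4855 -0.109   0.    ]
[ 0.4903333  -0.04618568  0.        ]
```

Call:
play_rows(rot=[[0,0,-7.65],[0,0,-7.65],[0,0,-7.65],[0,0,-7.65],[0,0,-7.65],[0,0,-7.65],[0,0,-7.65],[0,0,-7.65],[0,0,0]], travel=[[0,0,-11],[0,0,-11],[0,0,-11],[0,0,-11],[0,0,-11],[0,0,-11],[0,0,-11],[0,0,-12],[0,0,0]], gripper=[1,1,1,1,1,1,1,1,1])

```text
t: 1.0
eef_pos: [0.2479, -0.5467, 0.3218]
tool_rot: [0.001, 0.733, 0.68, -0.0]
wrist_force: [-0.3, -0.1, 0.2]
width: 0.0852
grasp_force: 0.0
```

Call:
play_rows(rot=[[0,0,0],[0,0,0],[0,0,0],[0,0,0],[0,0,0],[0,0,0],[0,0,0],[0,0,0],[0,0,0],[0,0,0],[0,0,0],[0,0,0],[0,0,0],[0,0,0],[0,0,0],[0,0,0],[0,0,0],[0,0,0]], travel=[[42,9.2,0],[42,9.2,0],[42,9.2,0],[42,9.2,0],[42,9.2,0],[42,9.2,0],[42,9.2,0],[42,9.2,0],[42,9.2,0],[42,9.2,0],[42,9.2,0],[42,9.2,0],[42,9.2,0],[42,9.2,0],[42,9.2,0],[42,9.2,0],[0,0,0],[0,0,0]], gripper=[1,1,1,1,1,1,1,1,1,1,1,1,1,1,1,1,1,1])

```text
t: 2.8
eef_pos: [0.446, 0.113, 0.319]
tool_rot: [-0.001, 0.734, 0.679, -0.001]
wrist_force: [-0.3, -0.8, 0.3]
width: 0.0851
grasp_force: 0.0
```

```bash
cat >> h.py <<'E'
def caps(c,zlo=.1,zhi=.12,xr=(.28,.55),yr=(.04,.45)):
    P=cloud(c); X,Y,Z=P[...,0],P[...,1],P[...,2]
    m=((Z>zlo)&(Z<zhi)&(Y>yr[0])&(Y<yr[1])&(X>xr[0])&(X<xr[1])).astype(np.uint8)
    k,l,st,ce=cv2.connectedComponentsWithStats(m)
    for i in range(1,k):
        if st[i,4]>25:
            q=P[l==i]; (x,y),r=cv2.minEnclosingCircle(q[:,:2].astype(np.float32)); print('cap px',np.round(ce[i]),st[i,4],'xy r',np.round([x,y,r],4),'z',round(float(np.median(q[:,2])),4),'bgr',np.median(c["frame"][l==i],0))
E
python3 - <<'E'
from h import *
show(); c=camera("wrist"); print(c["origin"],c["attitude"]); cv2.imwrite("pics/w1.png",c["frame"]); caps(c); print('top'); caps(camera("top"),zlo=.106)
E
```

```text
t 2.8 pos [0.446 0.113 0.319] yaw 85.57 zaxis [-0.002 -0.001 -1.   ] F [-0.3 -0.8  0.3] w 0.0851 g 0.0
[0.45115188 0.18624802 0.46054987] [ 0.14673439  0.98841127 -0.03829637 -0.00675066]
cap px [182.  24.] 762 xy r [0.3717 0.2747 0.0154] z 0.111 bgr [244. 247. 247.]
cap px [227. 101.] 560 xy r [0.4121 0.1904 0.0153] z 0.1111 bgr [77. 83. 92.]
cap px [264. 163.] 486 xy r [0.4493 0.1131 0.0155] z 0.111 bgr [161. 182. 190.]
top
cap px [188. 224.] 98 xy r [0.4472 0.1118 0.0151] z 0.1121 bgr [144.5 165.  178.5]
cap px [129. 253.] 105 xy r [0.3705 0.2739 0.016 ] z 0.112 bgr [242. 252. 254.]
```

View pics/w1.png

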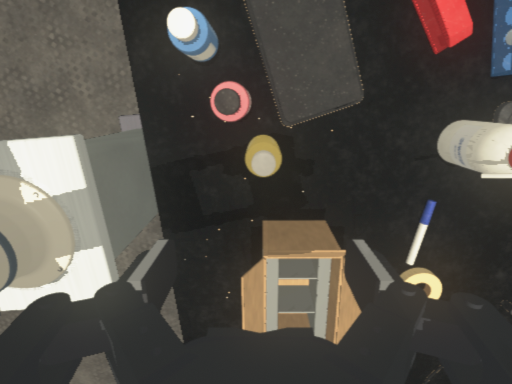

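The wrist view shows the three caps at (182,24), (227,101) and (264,163), which agrees with the top view. I'll grasp yellow first.

Call:
play_rows(rot=[[0,0,0],[0,0,0],[0,0,0],[0,0,0],[0,0,0],[0,0,0],[0,0,0],[0,0,0],[0,0,0],[0,0,0],[0,0,0],[0,0,0],[0,0,0],[0,0,0],[0,0,0],[0,0,0],[0,0,0]], travel=[[0,2,30],[0,0,40],[0,0,40],[0,0,40],[0,0,40],[0,0,26],[0,0,10],[0,0,0],[0,0,0],[0,0,0],[0,0,0],[0,0,0],[0,0,0],[0,0,0],[0,0,0],[0,0,0],[0,0,0]], gripper=[1,1,1,1,1,1,1,1,1,-1,-1,-1,-1,-1,-1,-1,-1], force=40)

```text
t: 4.6
eef_pos: [0.4486, 0.1122, 0.0951]
tool_rot: [0.0, 0.734, 0.679, 0.001]
wrist_force: [0.9, -0.3, 5.6]
width: 0.0293
grasp_force: 39.7
```

Call:
play_rows(rot=[[0,0,0],[0,0,0],[0,0,0],[0,0,0],[0,0,0],[0,0,0],[0,0,0]], travel=[[0,0,-20],[0,0,-40],[0,0,-40],[0,0,-40],[0,0,-40],[0,0,-20],[0,0,0]], gripper=[-1,-1,-1,-1,-1,-1,-1])

```text
t: 5.3
eef_pos: [0.4489, 0.1123, 0.297]
tool_rot: [0.001, 0.734, 0.679, 0.002]
wrist_force: [0.7, -0.8, -2.4]
width: 0.029
grasp_force: 40.2
```

Run:
```python
from h import *
p=show()
q=carton(0,-.063,p[2]); legs([p,q],85.6)
```

```text
t 5.3 pos [0.4489 0.1123 0.297 ] yaw 85.6 zaxis [ 0.005  0.001 -1.   ] F [ 0.7 -0.8 -2.4] w 0.029 g 40.2
[-280.8   53.5   -0. ] to [ 0.4807 -0.1718  0.297 ]
```

Call:
play_rows(rot=[[0,0,0],[0,0,0],[0,0,0],[0,0,0],[0,0,0],[0,0,0],[0,0,0],[0,0,0],[0,0,0],[0,0,0]], travel=[[-35,7,0],[-35,7,0],[-35,7,0],[-35,7,0],[-35,7,0],[-35,7,0],[-35,7,0],[-35,6,0],[0,0,0],[0,0,0]], gripper=[-1,-1,-1,-1,-1,-1,-1,-1,-1,-1])

```text
t: 6.3
eef_pos: [0.481, -0.1716, 0.2913]
tool_rot: [-0.002, 0.734, 0.679, -0.001]
wrist_force: [-0.1, 0.6, -2.2]
width: 0.0295
grasp_force: 40.2
```

Run:
```python
from h import *
p=show()
c=camera("wrist"); P=cloud(c); H=hsv(c); X,Y,Z=P[...,0],P[...,1],P[...,2]; s=H[...,1]
m=(Z>.068)&(Z<.082)&(X>.42)&(X<.55)&(Y>-.22)&(Y<.0)&(s<60)
q=P[m][:,:2].astype(np.float32)*1000; print(m.sum(),np.percentile(q,[1,99],0),cv2.minAreaRect(q))
a=np.radians(CY); L=(P-np.append(CAR,0))@np.array([[np.cos(a),-np.sin(a),0],[np.sin(a),np.cos(a),0],[0,0,1]])
# visible foam extents in carton frame
print(np.round(np.percentile(L[m],[1,99],0),4))
# inner faces: brown between z .08 and .115
b=(Z>.085)&(Z<.112)&(abs(L[...,0])<.06)&(abs(L[...,1])<.11)&(s>60)
for nm,mm,ax in [('x+',b&(L[...,0]>.04),0),('x-',b&(L[...,0]<-.04),0),('y+',b&(L[...,1]>.08),1)]: print(nm,mm.sum(),np.round(np.median(L[mm][:,ax]),4) if mm.sum() else '')
r=(Z>.116)&(Z<.121)&(abs(L[...,0])<.058)&(abs(L[...,1])<.1); print('rim',r.sum(),np.round(np.percentile(L[r],[2,98],0),4))
bw=cv2.imwrite("pics/w2.png",c["frame"])
```

```text
t 6.3 pos [ 0.481  -0.1716  0.2913] yaw 85.5 zaxis [-0.004  0.002 -1.   ] F [-0.1  0.6 -2.2] w 0.0295 g 40.2
5484 [[ 433.27275208 -197.08821075]
 [ 538.97206482  -17.6383889 ]] ((485.7921142578125, -108.9055404663086), (184.6897430419922, 99.69368743896484), 85.77583312988281)
[[-0.0493 -0.0878  0.0698]
 [ 0.0494  0.0903  0.0758]]
x+ 749 0.0506
x- 739 -0.0493
y+ 810 0.0925
rim 1935 [[-0.0523 -0.0954  0.1165]
 [ 0.0535  0.0962  0.1208]]
```

View pics/w2.png

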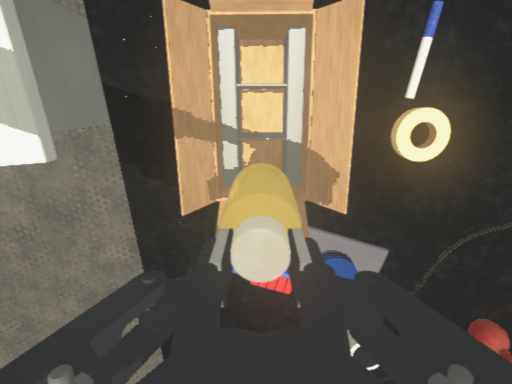

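The bottle hangs straight at (262,215), and the carton pose is confirmed. I'll lower it into the right cell.

Call:
play_rows(rot=[[0,0,0],[0,0,0],[0,0,0],[0,0,0],[0,0,0],[0,0,0],[0,0,0],[0,0,0],[0,0,0],[0,0,0],[0,0,0]], travel=[[0,0.5,25],[0,0,25],[0,0,25],[0,0,25],[0,0,25],[0,0,20],[0,0,15],[0,0,15],[0,0,10],[0,0,5],[0,0,0]], gripper=[-1,-1,-1,-1,-1,-1,-1,-1,-1,-1,-1])

```text
t: 7.45
eef_pos: [0.4819, -0.1712, 0.1038]
tool_rot: [-0.0, 0.734, 0.679, -0.0]
wrist_force: [-0.7, 0.9, -1.8]
width: 0.0294
grasp_force: 40.2
```

```bash
sed -i 's/^CAR=.*/CAR=np.array([.486,-.1087]); CY=-4.3/' h.py
python3 - <<'E'
from h import *
p=show()
E
```

```text
t 7.45 pos [ 0.4819 -0.1712  0.1038] yaw 85.6 zaxis [-0.001  0.    -1.   ] F [-0.7  0.9 -1.8] w 0.0294 g 40.2
```

Call:
play_rows(rot=[[0,0,0],[0,0,0],[0,0,0],[0,0,0],[0,0,0],[0,0,0],[0,0,0],[0,0,0],[0,0,0],[0,0,0],[0,0,0],[0,0,0]], travel=[[0,0,4],[0,0,0],[0,0,0],[0,0,0],[0,0,0],[0,0,0],[0,0,-20],[0,0,-40],[0,0,-45],[0,0,-45],[0,0,-45],[0,0,0]], gripper=[-1,-1,0.2,0.2,0.2,0.2,0.2,0.2,0.2,0.2,0.2,0.2])

```text
t: 8.65
eef_pos: [0.4833, -0.1719, 0.3036]
tool_rot: [0.006, 0.734, 0.679, 0.003]
wrist_force: [-0.1, 0.1, -0.5]
width: 0.051
grasp_force: 0.0
```

Call:
play_rows(rot=[[0,0,0],[0,0,0],[0,0,0],[0,0,0],[0,0,0],[0,0,0],[0,0,0],[0,0,0],[0,0,0],[0,0,0],[0,0,0]], travel=[[35.5,-9.8,0],[35.5,-9.8,0],[35.5,-9.8,0],[35.5,-9.8,0],[35.5,-9.8,0],[35.5,-9.8,0],[35.5,-9.8,0],[35.5,-9.8,0],[35.5,-9.8,0],[35.5,-9.8,0],[0,0,0]], gripper=[1,1,1,1,1,1,1,1,1,1,1])

```text
t: 9.75
eef_pos: [0.4104, 0.1935, 0.2947]
tool_rot: [-0.001, 0.732, 0.681, 0.0]
wrist_force: [0.1, -0.9, 0.3]
width: 0.0853
grasp_force: 0.0
```

Run:
```python
from h import *
p=show(); c=camera("wrist"); caps(c); print('in carton'); caps(camera("top"),.108,.125,(.43,.54),(-.2,-.02))
```

```text
t 9.75 pos [0.4104 0.1935 0.2947] yaw 85.91 zaxis [-0.001  0.001 -1.   ] F [ 0.1 -0.9  0.3] w 0.0853 g 0.0
cap px [381.  36.] 91 xy r [0.5451 0.3243 0.0051] z 0.1103 bgr [146. 162. 168.]
cap px [220.  97.] 662 xy r [0.3716 0.275  0.0154] z 0.1111 bgr [247. 247. 247.]
cap px [262. 170.] 544 xy r [0.4118 0.1905 0.0152] z 0.111 bgr [75. 80. 85.]
in carton
cap px [274. 190.] 102 xy r [ 0.5353 -0.1197  0.0789] z 0.1195 bgr [ 82.5 132.  178. ]
cap px [291. 209.] 95 xy r [ 0.4808 -0.1711  0.0153] z 0.1158 bgr [244. 253. 254.]
```

Call:
play_rows(rot=[[0,0,0],[0,0,0],[0,0,0],[0,0,0],[0,0,0],[0,0,0],[0,0,0],[0,0,0],[0,0,0],[0,0,0],[0,0,0],[0,0,0],[0,0,0],[0,0,0],[0,0,0],[0,0,0],[0,0,0]], travel=[[0,0,20],[0,0,40],[0,0,40],[0,0,40],[0,0,30],[0,0,20],[0,0,11],[0,0,0],[0,0,0],[0,0,0],[0,0,0],[0,0,0],[0,0,0],[0,0,0],[0,0,0],[0,0,0],[0,0,0]], gripper=[1,1,1,1,1,1,1,1,1,-1,-1,-1,-1,-1,-1,-1,-1])

```text
t: 11.55
eef_pos: [0.4119, 0.1903, 0.095]
tool_rot: [0.0, 0.734, 0.679, 0.001]
wrist_force: [-0.3, -0.9, 4.5]
width: 0.0292
grasp_force: 39.8
```

Call:
play_rows(rot=[[0,0,0],[0,0,0],[0,0,0],[0,0,0],[0,0,0],[0,0,0],[0,0,0]], travel=[[0,0,-20],[0,0,-40],[0,0,-40],[0,0,-40],[0,0,-40],[0,0,-20],[0,0,0]], gripper=[-1,-1,-1,-1,-1,-1,-1])

```text
t: 12.25
eef_pos: [0.4122, 0.1904, 0.2967]
tool_rot: [0.001, 0.734, 0.679, 0.002]
wrist_force: [-0.5, 0.3, -3.9]
width: 0.0295
grasp_force: 40.5
```

Call:
play_rows(rot=[[0,0,0],[0,0,0],[0,0,0],[0,0,0],[0,0,0],[0,0,0],[0,0,0],[0,0,0],[0,0,0],[0,0,0],[0,0,0],[0,0,0]], travel=[[-32.5,10.8,0],[-32.5,10.8,0],[-32.5,10.8,0],[-32.5,10.8,0],[-32.5,10.8,0],[-32.5,10.8,0],[-32.5,10.8,0],[-32.5,10.8,0],[-32.5,10.8,0],[0,0,0],[0,0,0],[0,0,0]], gripper=[-1,-1,-1,-1,-1,-1,-1,-1,-1,-1,-1,-1])

```text
t: 13.45
eef_pos: [0.4856, -0.1083, 0.2925]
tool_rot: [-0.001, 0.734, 0.68, -0.001]
wrist_force: [0.6, -0.8, -2.7]
width: 0.0296
grasp_force: 40.6
```

Run:
```python
from h import *
p=show(); legs([p,carton(0,0,.101)],85.6)
```

```text
t 13.45 pos [ 0.4856 -0.1083  0.2925] yaw 85.62 zaxis [-0.003  0.001 -1.   ] F [ 0.6 -0.8 -2.7] w 0.0296 g 40.6
[ -0.4   0.4 191.5] to [ 0.486  -0.1087  0.101 ]
```

Call:
play_rows(rot=[[0,0,0],[0,0,0],[0,0,0],[0,0,0],[0,0,0],[0,0,0],[0,0,0],[0,0,0],[0,0,0],[0,0,0],[0,0,0],[0,0,0]], travel=[[0,0.4,25],[0,0,25],[0,0,25],[0,0,25],[0,0,25],[0,0,20],[0,0,15],[0,0,15],[0,0,10],[0,0,7],[0,0,2],[0,0,0]], gripper=[-1,-1,-1,-1,-1,-1,-1,-1,-1,-1,-1,-1])

```text
t: 14.65
eef_pos: [0.4866, -0.109, 0.1005]
tool_rot: [0.0, 0.734, 0.679, 0.0]
wrist_force: [0.4, 0.6, -2.4]
width: 0.0294
grasp_force: 40.5
```

Call:
play_rows(rot=[[0,0,0],[0,0,0],[0,0,0],[0,0,0],[0,0,0],[0,0,0],[0,0,0],[0,0,0],[0,0,0],[0,0,0],[0,0,0],[0,0,0]], travel=[[0,0,0],[0,0,0],[0,0,0],[0,0,0],[0,0,0],[0,0,0],[0,0,-20],[0,0,-40],[0,0,-45],[0,0,-45],[0,0,-45],[0,0,0]], gripper=[-1,-1,0.2,0.2,0.2,0.2,0.2,0.2,0.2,0.2,0.2,0.2])

```text
t: 15.85
eef_pos: [0.4878, -0.1094, 0.3034]
tool_rot: [0.005, 0.734, 0.679, 0.003]
wrist_force: [-0.4, 0.2, -0.4]
width: 0.0512
grasp_force: 0.0
```

Call:
play_rows(rot=[[0,0,0],[0,0,0],[0,0,0],[0,0,0],[0,0,0],[0,0,0],[0,0,0],[0,0,0],[0,0,0],[0,0,0],[0,0,0],[0,0,0],[0,0,0]], travel=[[33.9,-13.1,0],[33.9,-13.1,0],[33.9,-13.1,0],[33.9,-13.1,0],[33.9,-13.1,0],[33.9,-13.1,0],[33.9,-13.1,0],[33.9,-13.1,0],[33.9,-13.1,0],[33.9,-13.1,0],[33.9,-13.1,0],[0,0,0],[0,0,0]], gripper=[1,1,1,1,1,1,1,1,1,1,1,1,1])

```text
t: 17.15
eef_pos: [0.3711, 0.2742, 0.2948]
tool_rot: [0.0, 0.733, 0.68, -0.0]
wrist_force: [0.0, -0.7, -0.2]
width: 0.0855
grasp_force: 0.0
```

Run:
```python
from h import *
p=show(); c=camera("wrist"); caps(c); print('in carton'); caps(camera("top"),.108,.125,(.43,.54),(-.2,-.02))
```

```text
t 17.15 pos [0.3711 0.2742 0.2948] yaw 85.71 zaxis [-0.001 -0.001 -1.   ] F [ 0.  -0.7 -0.2] w 0.0855 g 0.0
cap px [413. 111.] 90 xy r [0.5447 0.3247 0.0051] z 0.1102 bgr [148.  164.5 172. ]
cap px [261. 167.] 554 xy r [0.3715 0.2751 0.0153] z 0.111 bgr [223. 237. 241.]
in carton
cap px [274. 190.] 100 xy r [ 0.5339 -0.1183  0.0804] z 0.1194 bgr [ 96.  153.5 205. ]
cap px [268. 208.] 94 xy r [ 0.4854 -0.1099  0.0151] z 0.116 bgr [ 78.  89. 101.]
cap px [291. 209.] 95 xy r [ 0.4806 -0.1709  0.015 ] z 0.1163 bgr [253. 255. 255.]
```

Call:
play_rows(rot=[[0,0,0],[0,0,0],[0,0,0],[0,0,0],[0,0,0],[0,0,0],[0,0,0],[0,0,0],[0,0,0],[0,0,0],[0,0,0],[0,0,0],[0,0,0],[0,0,0],[0,0,0],[0,0,0],[0,0,0]], travel=[[0.5,0,20],[0,0,40],[0,0,40],[0,0,40],[0,0,30],[0,0,20],[0,0,11],[0,0,0],[0,0,0],[0,0,0],[0,0,0],[0,0,0],[0,0,0],[0,0,0],[0,0,0],[0,0,0],[0,0,0]], gripper=[1,1,1,1,1,1,1,1,1,-1,-1,-1,-1,-1,-1,-1,-1])

```text
t: 18.95
eef_pos: [0.3717, 0.2746, 0.095]
tool_rot: [0.0, 0.734, 0.679, 0.001]
wrist_force: [0.1, 0.0, 5.7]
width: 0.0294
grasp_force: 39.9
```

Call:
play_rows(rot=[[0,0,0],[0,0,0],[0,0,0],[0,0,0],[0,0,0],[0,0,0],[0,0,0]], travel=[[0,0,-20],[0,0,-40],[0,0,-40],[0,0,-40],[0,0,-40],[0,0,-20],[0,0,0]], gripper=[-1,-1,-1,-1,-1,-1,-1])

```text
t: 19.65
eef_pos: [0.372, 0.2748, 0.2969]
tool_rot: [0.0, 0.734, 0.679, 0.002]
wrist_force: [0.1, -0.5, -2.5]
width: 0.029
grasp_force: 40.3
```

Call:
play_rows(rot=[[0,0,0],[0,0,0],[0,0,0],[0,0,0],[0,0,0],[0,0,0],[0,0,0],[0,0,0],[0,0,0],[0,0,0],[0,0,0],[0,0,0],[0,0,0]], travel=[[-31,14.3,0],[-31,14.3,0],[-31,14.3,0],[-31,14.3,0],[-31,14.3,0],[-31,14.3,0],[-31,14.3,0],[-31,14.3,0],[-31,14.3,0],[-31,14.3,0],[0,0,0],[0,0,0],[0,0,0]], gripper=[-1,-1,-1,-1,-1,-1,-1,-1,-1,-1,-1,-1,-1])

```text
t: 20.95
eef_pos: [0.4897, -0.045, 0.2927]
tool_rot: [-0.001, 0.734, 0.68, -0.001]
wrist_force: [0.5, -0.1, -2.0]
width: 0.0294
grasp_force: 40.5
```

Run:
```python
from h import *
p=show(); legs([p,carton(0,.063,.100)],85.6)
```

```text
t 20.95 pos [ 0.4897 -0.045   0.2927] yaw 85.63 zaxis [-0.003  0.001 -1.   ] F [ 0.5 -0.1 -2. ] w 0.0294 g 40.5
[ -0.8   1.  192.7] to [ 0.4907 -0.0459  0.1   ]
```

Call:
play_rows(rot=[[0,0,0],[0,0,0],[0,0,0],[0,0,0],[0,0,0],[0,0,0],[0,0,0],[0,0,0],[0,0,0],[0,0,0],[0,0,0],[0,0,0]], travel=[[0,0.6,25],[0,0,25],[0,0,25],[0,0,25],[0,0,25],[0,0,20],[0,0,15],[0,0,15],[0,0,10],[0,0,6],[0,0,3],[0,0,0]], gripper=[-1,-1,-1,-1,-1,-1,-1,-1,-1,-1,-1,-1])

```text
t: 22.15
eef_pos: [0.4909, -0.0458, 0.1004]
tool_rot: [0.0, 0.734, 0.679, 0.0]
wrist_force: [0.6, -0.4, -1.7]
width: 0.0295
grasp_force: 40.4
```

Call:
play_rows(rot=[[0,0,0],[0,0,0],[0,0,0],[0,0,0],[0,0,0],[0,0,0],[0,0,0],[0,0,0],[0,0,0],[0,0,0],[0,0,0],[0,0,0]], travel=[[0,0,0],[0,0,0],[0,0,0],[0,0,0],[0,0,0],[0,0,0],[0,0,-20],[0,0,-40],[0,0,-45],[0,0,-45],[0,0,-30],[0,0,0]], gripper=[-1,-1,0.2,0.2,0.2,0.2,0.2,0.2,0.2,0.2,-0.5,-1])

```text
t: 23.35
eef_pos: [0.4921, -0.0459, 0.2864]
tool_rot: [0.004, 0.734, 0.679, 0.003]
wrist_force: [-0.1, -0.2, 0.3]
width: 0.0229
grasp_force: 0.0
```

Call:
play_rows(rot=[[0,0,0],[0,0,0],[0,0,0],[0,0,0],[0,0,0],[0,0,0]], travel=[[22,0,0],[22,0,0],[22,0,0],[22,0,0],[0,0,0],[0,0,0]], gripper=[-1,-1,-1,-1,-1,-1])

```text
t: 23.95
eef_pos: [0.4974, 0.042, 0.2794]
tool_rot: [-0.0, 0.733, 0.68, -0.001]
wrist_force: [0.9, 0.5, 0.3]
width: 0.0002
grasp_force: 0.0
```

```bash
cat >> h.py <<'E'
def flaps(c):
    P=cloud(c); a=np.radians(CY); L=(P-np.append(CAR,0))@np.array([[np.cos(a),-np.sin(a),0],[np.sin(a),np.cos(a),0],[0,0,1]])
    x,y,z=L[...,0],L[...,1],L[...,2]
    for n,m,o,h in [('L',(y>.099)&(y<.16)&(abs(x)<.045),y-.095,.12),('R',(y<-.099)&(y>-.16)&(abs(x)<.045),-y-.095,.12),('near',(x<-.058)&(x>-.12)&(abs(y)<.09),-x-.052,.124),('far',(x>.058)&(x<.12)&(abs(y)<.09),x-.052,.124)]:
        m=m&(z>.1)&(z<.2); 
        if m.sum()>20: print(n,m.sum(),'angle',round(float(np.median(np.arctan2(z[m]-h,-o[m]))),2),'out to',round(float(np.percentile(o[m],99)),3),'zmax',round(float(np.percentile(z[m],99)),3))
        else: print(n,m.sum())
E
python3 - <<'E'
from h import *
p=show(); c=camera("top"); caps(c,.108,.125,(.43,.54),(-.2,-.02)); flaps(c); cv2.imwrite("pics/t3.png",c["frame"][150:270,190:340].repeat(5,0).repeat(5,1))
q=[carton(*v) for v in [(0,.165,.30),(0,.165,.148),(0,.06,.148),(0,.05,.124)]]; legs([p]+q,85.6)
E
```

```text
t 23.95 pos [0.4974 0.042  0.2794] yaw 85.65 zaxis [-0.001 -0.    -1.   ] F [0.9 0.5 0.3] w 0.0002 g 0.0
cap px [274. 190.] 101 xy r [ 0.5355 -0.1183  0.0804] z 0.1195 bgr [ 79. 128. 172.]
cap px [245. 207.] 94 xy r [ 0.4892 -0.0462  0.0149] z 0.1165 bgr [147. 167. 182.]
cap px [268. 208.] 97 xy r [ 0.4852 -0.1097  0.0151] z 0.1165 bgr [66. 75. 85.]
cap px [291. 209.] 93 xy r [ 0.4807 -0.1712  0.0151] z 0.1163 bgr [243. 253. 254.]
L 400 angle 2.15 out to 0.032 zmax 0.167
R 410 angle 2.11 out to 0.03 zmax 0.171
near 605 angle 2.14 out to 0.029 zmax 0.17
far 724 angle 2.17 out to 0.031 zmax 0.167
[ 13.8  -0.1 -20.6] to [0.4984 0.0558 0.3   ]
[  0.   0. 152.] to [0.4984 0.0558 0.148 ]
[-105.     0.2   -0. ] to [ 0.4905 -0.0489  0.148 ]
[-10.   0.  24.] to [ 0.4897 -0.0588  0.124 ]
```

View pics/t3.png

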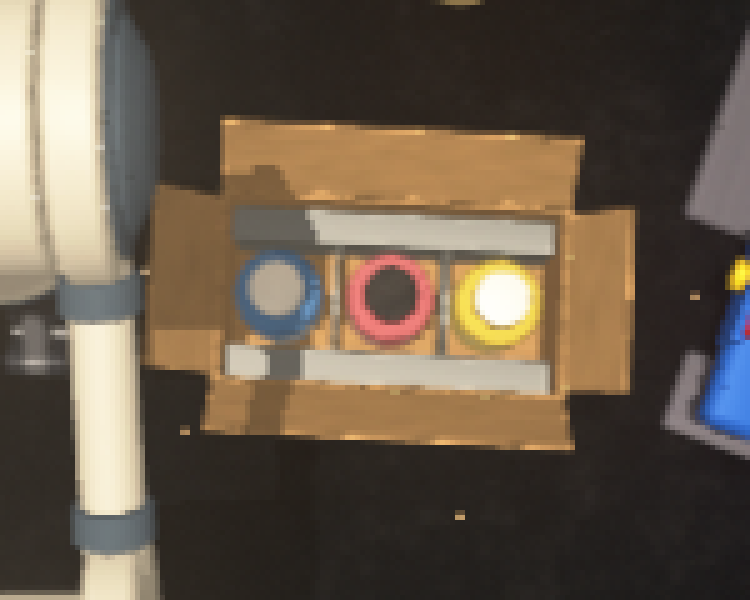

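All three bottles stand in their cells: blue (280,290), red (390,292) and yellow (500,297) in the crop. Now I'll fold the left short flap.

Call:
play_rows(rot=[[0,0,0],[0,0,0],[0,0,0],[0,0,0],[0,0,0],[0,0,0],[0,0,0]], travel=[[14,0,0],[0,0,30],[0,0,35],[0,0,35],[0,0,21],[0,0,10],[0,0,0]], gripper=[-1,-1,-1,-1,-1,-1,-1])

```text
t: 24.7
eef_pos: [0.498, 0.056, 0.1479]
tool_rot: [-0.001, 0.734, 0.679, -0.001]
wrist_force: [-0.8, -0.1, -0.9]
width: 0.0003
grasp_force: 0.0
```

Call:
play_rows(rot=[[0,0,0],[0,0,0],[0,0,0],[0,0,0],[0,0,0],[0,0,0],[0,0,0],[0,0,0],[0,0,0],[0,0,0],[0,0,0],[0,0,0],[0,0,0],[0,0,0]], travel=[[-15,0,0],[-15,0,0],[-15,0,0],[-15,0,0],[-10,0,0],[-10,0,0],[-10,0,0],[-4,0,6],[-4,0,6],[-4,0,5],[-3,0,5],[0,0,3],[0,0,0],[0,0,0]], gripper=[-1,-1,-1,-1,-1,-1,-1,-1,-1,-1,-1,-1,-1,-1])

```text
t: 26.1
eef_pos: [0.4905, -0.0485, 0.1242]
tool_rot: [-0.0, 0.734, 0.68, -0.0]
wrist_force: [-0.5, -0.0, 0.5]
width: 0.0001
grasp_force: 0.0
```

Run:
```python
from h import *
p=show(); a=np.radians(CY); d=p[:2]-CAR; print('carton xy',d[0]*np.cos(a)+d[1]*np.sin(a),-d[0]*np.sin(a)+d[1]*np.cos(a))
c=camera("wrist"); cv2.imwrite("pics/w4.png",c["frame"])
```

```text
t 26.1 pos [ 0.4905 -0.0485  0.1242] yaw 85.61 zaxis [-0.  0. -1.] F [-0.5 -0.   0.5] w 0.0001 g 0.0
carton xy -2.7163859916558286e-05 0.060352027612504515
```

View pics/w4.png

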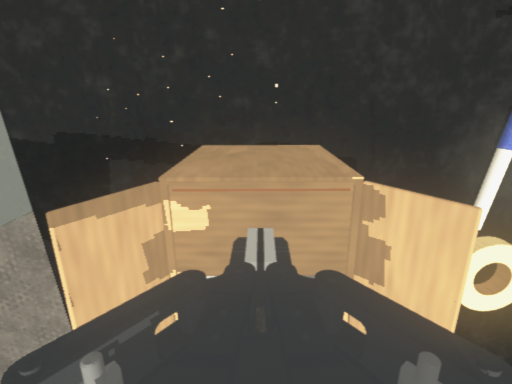

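The left flap is level under the closed fingers at (260,250). Now the right one.

Call:
play_rows(rot=[[0,0,0],[0,0,0],[0,0,0],[0,0,0],[0,0,0],[0,0,0],[0,0,0],[0,0,0],[0,0,0],[0,0,0],[0,0,0],[0,0,0],[0,0,0],[0,0,0],[0,0,0],[0,0,0]], travel=[[0,0,2],[0,0,0],[0,0,-22],[0,0,-35],[0,0,-28],[-30,0,0],[-30,0,0],[-30,0,0],[-30,0,0],[-30,0,0],[-30,0,0],[-30,0,0],[-15,0,0],[0,0,30],[0,0,27],[0,0,0]], gripper=[-1,-1,-1,-1,-1,-1,-1,-1,-1,-1,-1,-1,-1,-1,-1,-1])

```text
t: 27.75
eef_pos: [0.4716, -0.2716, 0.1456]
tool_rot: [-0.004, 0.734, 0.679, -0.001]
wrist_force: [-0.5, 0.7, 0.5]
width: -0.0
grasp_force: 0.0
```

Call:
play_rows(rot=[[0,0,0],[0,0,0],[0,0,0],[0,0,0],[0,0,0],[0,0,0],[0,0,0],[0,0,0],[0,0,0],[0,0,0],[0,0,0],[0,0,0],[0,0,0],[0,0,0],[0,0,0]], travel=[[15,0,0],[15,0,0],[15,0,0],[15,0,0],[10,0,0],[10,0,0],[10,0,0],[4,0,6],[4,0,6],[4,0,5],[3,0,5],[0,0,2],[0,0,2],[0,0,0],[0,0,0]], gripper=[-1,-1,-1,-1,-1,-1,-1,-1,-1,-1,-1,-1,-1,-1,-1])

```text
t: 29.25
eef_pos: [0.4813, -0.1685, 0.1243]
tool_rot: [0.0, 0.734, 0.679, -0.0]
wrist_force: [-0.6, -0.3, -0.4]
width: 0.0001
grasp_force: 0.0
```

Run:
```python
from h import *
p=show(); a=np.radians(CY); d=p[:2]-CAR; print('carton xy',d[0]*np.cos(a)+d[1]*np.sin(a),-d[0]*np.sin(a)+d[1]*np.cos(a))
c=camera("top"); flaps(c); cv2.imwrite("pics/t5.png",c["frame"][150:270,190:340].repeat(4,0).repeat(4,1))
```

```text
t 29.25 pos [ 0.4813 -0.1685  0.1243] yaw 85.58 zaxis [ 0. -0. -1.] F [-0.6 -0.3 -0.4] w 0.0001 g 0.0
carton xy -0.00016154278091272314 -0.06002362833601312
L 0
R 0
near 490 angle 2.14 out to 0.029 zmax 0.171
far 374 angle 2.18 out to 0.031 zmax 0.167
```

View pics/t5.png

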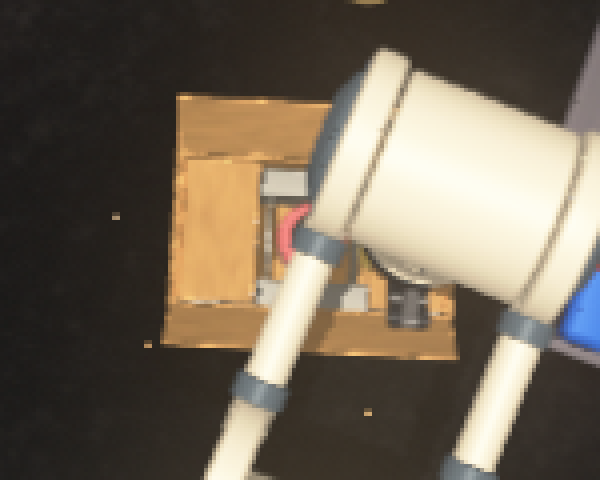

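The left flap is flat and the right one is under the fingers, with both long flaps still up. Next I'll press the right flap down and fold the near long flap.

Call:
play_rows(rot=[[0,0,0],[0,0,0],[0,0,0],[0,0,0],[0,0,0],[0,0,0],[0,0,0],[0,0,0],[0,0,0],[0,0,0],[0,0,0],[0,0,0],[0,0,0],[0,0,0]], travel=[[0,0,2],[0,0,0],[0,0,0],[0,0,-22],[0,0,-35],[0,0,-27],[15,-29,0],[15,-29,0],[15,-29,0],[15,-28,0],[0,0,0],[0,0,30],[0,0,24],[0,0,0]], gripper=[-1,-1,-1,-1,-1,-1,-1,-1,-1,-1,-1,-1,-1,-1])

```text
t: 30.7
eef_pos: [0.37, -0.0993, 0.1485]
tool_rot: [-0.003, 0.734, 0.679, -0.001]
wrist_force: [0.2, -0.2, -0.3]
width: 0.0002
grasp_force: 0.0
```

Run:
```python
from h import *
p=show(); a=np.radians(CY); d=p[:2]-CAR; print('carton xy',d[0]*np.cos(a)+d[1]*np.sin(a),-d[0]*np.sin(a)+d[1]*np.cos(a))
c=camera("top"); flaps(c); P=cloud(c); L=(P-np.append(CAR,0))@np.array([[np.cos(a),-np.sin(a),0],[np.sin(a),np.cos(a),0],[0,0,1]])
for s in (1,-1):
  for lo,hi in ((.042,.055),(.075,.09)):
    y=s*L[...,1]; m=(y>lo)&(y<hi)&(abs(L[...,0])<.04)&(L[...,2]<.15); print(s,lo,m.sum(),np.round(np.median(L[m][:,2]),4) if m.sum() else '')
```

```text
t 30.7 pos [ 0.37   -0.0993  0.1485] yaw 85.59 zaxis [-0.006  0.002 -1.   ] F [ 0.2 -0.2 -0.3] w 0.0002 g 0.0
carton xy -0.1163662711160097 0.0006601364450199883
L 0
R 0
near 252 angle 2.14 out to 0.03 zmax 0.171
far 724 angle 2.18 out to 0.031 zmax 0.167
1 0.042 138 0.123
1 0.075 156 0.1233
-1 0.042 166 0.1225
-1 0.075 165 0.1231
```

Both short flaps are level. Pushing the near flap.

Call:
play_rows(rot=[[0,0,0],[0,0,0],[0,0,0],[0,0,0],[0,0,0],[0,0,0],[0,0,0],[0,0,0],[0,0,0],[0,0,0],[0,0,0],[0,0,0],[0,0,0],[0,0,0],[0,0,0],[0,0,0],[0,0,0],[0,0,0]], travel=[[0,15,0],[0,15,0],[0,10,0],[0,10,0],[0,10,0],[0,10,0],[0,10,0],[0,3,5],[0,3,5],[0,3,5],[0,3,4],[0,1,3],[0,0,2],[0,0,0],[0,0,0],[0,0,-22],[0,0,-35],[0,0,-24]], gripper=[-1,-1,-1,-1,-1,-1,-1,-1,-1,-1,-1,-1,-1,-1,-1,-1,-1,-1])

```text
t: 32.55
eef_pos: [0.4642, -0.1069, 0.2115]
tool_rot: [0.001, 0.734, 0.679, 0.0]
wrist_force: [-0.3, -0.5, 0.7]
width: -0.0003
grasp_force: 0.0
```

Call:
play_rows(rot=[[0,0,0],[0,0,0],[0,0,0],[0,0,0],[0,0,0],[0,0,0],[0,0,0],[0,0,0]], travel=[[0,35,0],[0,35,0],[0,35,0],[0,35,0],[0,0,0],[0,0,30],[0,0,24],[0,0,0]], gripper=[-1,-1,-1,-1,-1,-1,-1,-1])

```text
t: 33.35
eef_pos: [0.6013, -0.1171, 0.151]
tool_rot: [-0.003, 0.734, 0.679, -0.002]
wrist_force: [-0.5, 0.8, -0.4]
width: 0.0001
grasp_force: 0.0
```

Run:
```python
from h import *
p=show(); a=np.radians(CY); d=p[:2]-CAR; print('carton xy',d[0]*np.cos(a)+d[1]*np.sin(a),-d[0]*np.sin(a)+d[1]*np.cos(a))
c=camera("top"); flaps(c); P=cloud(c); L=(P-np.append(CAR,0))@np.array([[np.cos(a),-np.sin(a),0],[np.sin(a),np.cos(a),0],[0,0,1]])
for lo,hi in ((-.048,-.035),(-.02,-.005)):
    y=L[...,0]; m=(y>lo)&(y<hi)&(abs(L[...,1])<.08)&(L[...,2]<.2); print(lo,m.sum(),np.round(np.median(L[m][:,2]),4) if m.sum() else '')
```

```text
t 33.35 pos [ 0.6013 -0.1171  0.151 ] yaw 85.59 zaxis [-0.007  0.002 -1.   ] F [-0.5  0.8 -0.4] w 0.0001 g 0.0
carton xy 0.1156562450001791 0.0002480163345468262
L 0
R 0
near 0
far 473 angle 2.17 out to 0.031 zmax 0.167
-0.048 30 0.1273
-0.02 227 0.1278
```

Call:
play_rows(rot=[[0,0,0],[0,0,0],[0,0,0],[0,0,0],[0,0,0],[0,0,0],[0,0,0],[0,0,0],[0,0,0],[0,0,0],[0,0,0],[0,0,0],[0,0,0],[0,0,0],[0,0,0],[0,0,-22],[0,0,-35],[0,0,-40],[0,0,-30],[0,0,0]], travel=[[0,-15,0],[0,-15,0],[0,-10,0],[0,-10,0],[0,-10,0],[0,-10,0],[0,-10,0],[0,-3,5],[0,-3,5],[0,-3,5],[0,-3,4],[0,-1,3],[0,0,3],[0,0,0],[0,0,0],[0,0,-22],[0,0,-35],[0,0,-40],[0,0,-30],[0,0,0]], gripper=[-1,-1,-1,-1,-1,-1,-1,-1,-1,-1,-1,-1,-1,-1,-1,-1,-1,-1,-1,-1])

```text
t: 35.4
eef_pos: [0.5124, -0.1108, 0.2634]
tool_rot: [0.005, 0.499, 0.867, 0.001]
wrist_force: [0.4, 0.2, 0.7]
width: 0.0001
grasp_force: 0.0
```

Run:
```python
from h import *
p=show(); a=np.radians(CY)
c=camera("top"); flaps(c); P=cloud(c); L=(P-np.append(CAR,0))@np.array([[np.cos(a),-np.sin(a),0],[np.sin(a),np.cos(a),0],[0,0,1]])
for lo,hi in ((-.048,-.035),(-.02,-.005),(.005,.02),(.035,.048)):
    y=L[...,0]; m=(y>lo)&(y<hi)&(abs(L[...,1])<.08)&(L[...,2]<.2); print(lo,m.sum(),np.round(np.median(L[m][:,2]),4) if m.sum() else '')
```

```text
t 35.4 pos [ 0.5124 -0.1108  0.2634] yaw 120.18 zaxis [ 0.009 -0.003 -1.   ] F [0.4 0.2 0.7] w 0.0001 g 0.0
L 0
R 0
near 0
far 0
-0.048 252 0.1273
-0.02 266 0.1281
0.005 175 0.1294
0.035 36 0.1273
```

All four flaps are level. My rising rows also contained an unintended turn about z, which was harmless. Next I turn to the gun's heading, hover over the trigger and look.

Call:
play_rows(rot=[[0,0,-7.9],[0,0,-7.9],[0,0,-7.9],[0,0,-7.9],[0,0,-7.9],[0,0,0],[0,0,0],[0,0,0],[0,0,0],[0,0,0],[0,0,0],[0,0,0],[0,0,0],[0,0,0]], travel=[[0,0,0],[0,0,0],[0,0,0],[0,0,0],[0,0,0],[0,0,0],[-8,-32,0],[-8,-32,0],[-8,-32,0],[-8,-33,0],[-8,-33,0],[-8,-33,0],[0,0,0],[0,0,0]], gripper=[-0.06,-0.06,-0.06,-0.06,-0.06,-0.06,-0.06,-0.06,-0.06,-0.06,-0.06,-0.06,-0.06,-0.06])

```text
t: 36.85
eef_pos: [0.4871, -0.3102, 0.2559]
tool_rot: [-0.001, 0.181, 0.984, 0.001]
wrist_force: [-0.1, 0.0, -0.1]
width: 0.0397
grasp_force: 0.0
```

```bash
cat > gun.py <<'E'
from h import *
p=show(); print('j6',bot.state()["joint_positions"][5])
c=camera("wrist"); P=cloud(c); H=hsv(c); h,s=H[...,0].astype(int),H[...,1]; X,Y,Z=P[...,0],P[...,1],P[...,2]
def rect(n,m):
    q=P[m][:,:2].astype(np.float32)*1000; r=cv2.minAreaRect(q); v,u=np.nonzero(m); print(n,m.sum(),'px',u.mean().round(),v.mean().round(),np.round(r[0],1),np.round(r[1],1),round(r[2],1),'z',np.round(np.percentile(Z[m],[5,50,95]),4))
big=lambda m:(lambda k,l,st,ce:l==1+np.argmax(st[1:,4]))(*cv2.connectedComponentsWithStats(m.astype(np.uint8)))
near=(X>.38)&(X<.6)&(Y<-.26)&(Y>-.42)
red=near&((h<7)|(h>173))&(s>130); red=big(red); rect('trigger all',red); top=big(red&(Z>.088)); rect('trigger top',top)
ye=big(near&(h>20)&(h<36)&(s>130)); rect('button',ye); print(np.round(np.nanmin(P[ye],0),4),np.round(np.nanmax(P[ye],0),4))
bl=near&(h>98)&(h<128)&(s>110)
rect('cheek',big(bl&(Z>.099)&(Z<.109)&(X<.54)))
rect('grip',big(bl&(Z>.06)&(Z<.076)))
cv2.imwrite(f"pics/gun{int(bot.state()['t']*10)}.png",c["frame"])
E
python3 gun.py; ls pics
```

```text
t 36.85 pos [ 0.4871 -0.3102  0.2559] yaw 159.19 zaxis [-0.002  0.002 -1.   ] F [-0.1  0.  -0.1] w 0.0397 g 0.0
j6 -1.833655921075215
trigger all 1254 px 241.0 176.0 [ 483.  -332.6] [28.4 58.5] 68.0 z [0.0888 0.0908 0.0921]
trigger top 1213 px 241.0 176.0 [ 483.2 -332.7] [28.3 58.2] 68.4 z [0.0893 0.0908 0.0921]
button 108 px 267.0 179.0 [ 493.7 -305.4] [ 6.6 16.3] 69.2 z [0.0935 0.0985 0.1003]
[ 0.4851 -0.3113  0.0912] [ 0.5022 -0.2998  0.1007]
cheek 359 px 259.0 179.0 [ 491.4 -313.2] [ 5.3 75.9] 69.0 z [0.1014 0.1027 0.1039]
grip 2737 px 242.0 159.0 [ 488.7 -335.8] [ 55. 177.] 72.7 z [0.0658 0.0705 0.0722]
carton.png
gun369.png
side0.png
t3.png
t5.png
top0.png
w1.png
w2.png
w4.png
```

Call:
play_rows(rot=[[0,0,0],[0,0,0],[0,0,0],[0,0,0],[0,0,0],[0,0,0],[0,0,0],[0,0,0]], travel=[[-2,3,30],[0,0,35],[0,0,35],[0,0,25],[0,0,14],[0,0,0],[0,0,0],[0,0,0]], gripper=[-0.435,-0.435,-0.435,-0.435,-0.435,-0.435,-0.435,-0.435])

```text
t: 37.7
eef_pos: [0.4913, -0.3081, 0.1207]
tool_rot: [0.002, 0.178, 0.984, -0.001]
wrist_force: [0.2, -0.3, 0.3]
width: 0.0244
grasp_force: 0.0
```

Run:
```python
from h import *
p=show(); d=p[:2]-np.array([.4832,-.3327]); a=np.radians(69.0); print('gun y',d@[np.cos(a),np.sin(a)],'gun -x',d@[-np.sin(a),np.cos(a)])
c=camera("wrist"); cv2.imwrite("pics/g2.png",cv2.resize(c["frame"][130:330,140:390],None,fx=3,fy=3))
```

```text
t 37.7 pos [ 0.4913 -0.3081  0.1207] yaw 159.48 zaxis [ 0.003 -0.002 -1.   ] F [ 0.2 -0.3  0.3] w 0.0244 g 0.0
gun y 0.02584042741660136 gun -x 0.0011962027647677215
```

View pics/g2.png

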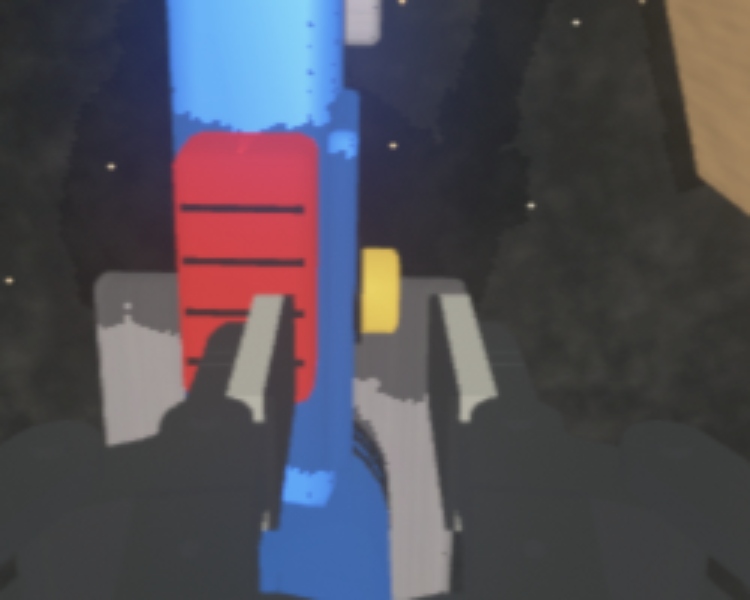

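The picture shows the inner finger over the trigger at (265,310), the cheek between the fingers and the outer finger clear of the button at (380,290). Descending to near contact.

Call:
play_rows(rot=[[0,0,0],[0,0,0],[0,0,0],[0,0,0],[0,0,0],[0,0,0]], travel=[[0,0,8],[0,0,8],[0,0,6],[0,0,2],[0,0,0],[0,0,0]], gripper=[-0.435,-0.435,-0.435,-0.435,-0.435,-0.435])

```text
t: 38.35
eef_pos: [0.4904, -0.3078, 0.0943]
tool_rot: [-0.0, 0.178, 0.984, 0.0]
wrist_force: [-0.2, 0.9, -0.1]
width: 0.0241
grasp_force: 0.0
```

Call:
play_rows(rot=[[0,0,0],[0,0,0],[0,0,0],[0,0,0],[0,0,0],[0,0,0]], travel=[[0,0,3],[0,0,3],[0,0,3],[0,0,0],[0,0,0],[0,0,0]], gripper=[-0.435,-0.435,-0.435,-0.435,-0.435,-0.435])

```text
t: 38.95
eef_pos: [0.4908, -0.3081, 0.0859]
tool_rot: [0.001, 0.178, 0.984, -0.0]
wrist_force: [0.9, -0.9, 4.8]
width: 0.024
grasp_force: 2.3
```

Call:
play_rows(rot=[[0,0,0],[0,0,0],[0,0,0],[0,0,0],[0,0,0],[0,0,0]], travel=[[0,0,2],[0,0,2],[0,0,1],[0,0,0],[0,0,0],[0,0,0]], gripper=[-0.435,-0.435,-0.435,-0.435,-0.435,-0.435])

```text
t: 39.55
eef_pos: [0.4908, -0.3081, 0.0811]
tool_rot: [0.001, 0.178, 0.984, -0.0]
wrist_force: [0.8, -1.0, 6.7]
width: 0.0241
grasp_force: 3.1
```

Call:
play_rows(rot=[[0,0,0],[0,0,0],[0,0,0],[0,0,0],[0,0,0]], travel=[[0,0,2],[0,0,1.5],[0,0,0],[0,0,0],[0,0,0]], gripper=[-0.435,-0.435,-0.435,-0.435,-0.435])

```text
t: 40.05
eef_pos: [0.4908, -0.3081, 0.0779]
tool_rot: [0.001, 0.178, 0.984, -0.0]
wrist_force: [-0.1, -0.4, 7.8]
width: 0.0238
grasp_force: 3.7
```

Call:
play_rows(rot=[[0,0,0],[0,0,0],[0,0,0],[0,0,0],[0,0,0]], travel=[[0,0,1],[0,0,0],[0,0,0],[0,0,0],[0,0,0]], gripper=[-0.435,-0.435,-0.435,-0.435,-0.435])

```text
t: 40.55
eef_pos: [0.4908, -0.3082, 0.0778]
tool_rot: [0.001, 0.178, 0.984, -0.001]
wrist_force: [-1.4, 1.3, 10.6]
width: 0.0242
grasp_force: 5.6
```

The trigger is at its stop. Now I'll shift sideways to press the button.

Call:
play_rows(rot=[[0,0,0],[0,0,0],[0,0,0],[0,0,0],[0,0,0],[0,0,0],[0,0,0],[0,0,0]], travel=[[0,-2,0],[0,-2,0],[0,-2,0],[0,-2,0],[0,-2,0],[0,0,0],[0,0,0],[0,0,0]], gripper=[-0.435,-0.435,-0.435,-0.435,-0.435,-0.435,-0.435,-0.435])

```text
t: 41.35
eef_pos: [0.4887, -0.3151, 0.0779]
tool_rot: [0.002, 0.177, 0.984, 0.002]
wrist_force: [3.1, 8.5, 12.2]
width: 0.0244
grasp_force: 6.8
```

Call:
play_rows(rot=[[0,0,0],[0,0,0],[0,0,0],[0,0,0],[0,0,0]], travel=[[0,-1,0],[0,-1,0],[0,0,0],[0,0,0],[0,0,0]], gripper=[-0.435,-0.435,-0.435,-0.435,-0.435])

```text
t: 41.85
eef_pos: [0.4881, -0.3166, 0.0779]
tool_rot: [0.002, 0.177, 0.984, 0.002]
wrist_force: [1.6, 9.0, 12.5]
width: 0.0239
grasp_force: 7.0
```

Run:
```python
from h import *
p=show(); d=p[:2]-np.array([.4832,-.3327]); a=np.radians(69.0); print('gun y',d@[np.cos(a),np.sin(a)],'gun -x',d@[-np.sin(a),np.cos(a)]); F=np.array(bot.state()["wrist_force"]); print('Fy',F[:2]@[np.cos(a),np.sin(a)])
c=camera("wrist"); cv2.imwrite("pics/g3.png",cv2.resize(c["frame"][130:330,140:390],None,fx=3,fy=3))
```

```text
t 41.85 pos [ 0.4881 -0.3166  0.0779] yaw 159.6 zaxis [ 0.004  0.003 -1.   ] F [ 1.6  9.  12.5] w 0.0239 g 7.0
gun y 0.016745378826839664 gun -x 0.0012248552670845506
Fy 8.968761677536637
```

View pics/g3.png

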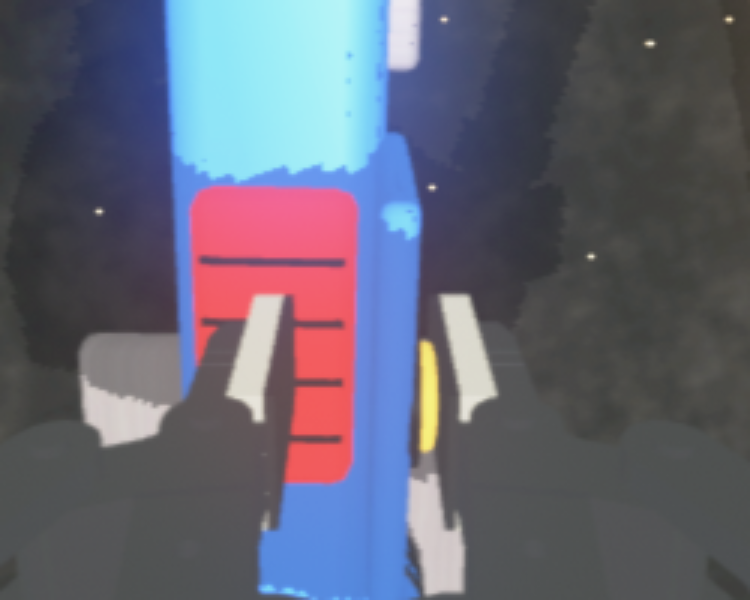

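The button at (430,395) is only partly in, because friction is taking up some of the travel. Pressing further.

Call:
play_rows(rot=[[0,0,0],[0,0,0],[0,0,0],[0,0,0],[0,0,0],[0,0,0]], travel=[[0,-1,0],[0,-1,0],[0,-1,0],[0,0,0],[0,0,0],[0,0,0]], gripper=[-0.435,-0.435,-0.435,-0.435,-0.435,-0.435])

```text
t: 42.5
eef_pos: [0.4872, -0.3187, 0.0779]
tool_rot: [0.002, 0.177, 0.984, 0.003]
wrist_force: [3.4, 12.2, 13.4]
width: 0.0241
grasp_force: 8.2
```

Call:
play_rows(rot=[[0,0,0],[0,0,0],[0,0,0],[0,0,0]], travel=[[0,-1,0],[0,0,0],[0,0,0],[0,0,0]], gripper=[-0.435,-0.435,-0.435,-0.435])

```text
t: 42.9
eef_pos: [0.4872, -0.3187, 0.0779]
tool_rot: [0.002, 0.177, 0.984, 0.003]
wrist_force: [5.0, 15.2, 13.0]
width: 0.0243
grasp_force: 9.6
```

```bash
cat > g.py <<'E'
from h import *
p=show(); d=p[:2]-np.array([.4832,-.3327]); a=np.radians(69.0); print('gun y',d@[np.cos(a),np.sin(a)]); F=np.array(bot.state()["wrist_force"]); print('Fy',F[:2]@[np.cos(a),np.sin(a)])
E
python3 g.py
```

```text
t 42.9 pos [ 0.4872 -0.3187  0.0779] yaw 159.66 zaxis [ 0.005  0.006 -1.   ] F [ 5.  15.2 13. ] w 0.0243 g 9.6
gun y 0.01447267025490837
Fy 15.982201425565954
```

Button at its stop. Easing the trigger up.

Call:
play_rows(rot=[[0,0,0],[0,0,0],[0,0,0],[0,0,0],[0,0,0],[0,0,0],[0,0,0],[0,0,0],[0,0,0]], travel=[[0,0,-1],[0,0,-1],[0,0,-1],[0,0,-2],[0,0,-2],[0,0,-2],[0,0,-1],[0,0,0],[0,0,0]], gripper=[-0.435,-0.435,-0.435,-0.435,-0.435,-0.435,-0.435,-0.435,-0.435])

```text
t: 43.8
eef_pos: [0.4862, -0.3187, 0.0833]
tool_rot: [-0.0, 0.177, 0.984, 0.004]
wrist_force: [8.4, 9.5, -4.9]
width: 0.0239
grasp_force: 5.9
```

```bash
python3 g.py
```

```text
t 43.8 pos [ 0.4862 -0.3187  0.0833] yaw 159.63 zaxis [ 0.001  0.008 -1.   ] F [ 8.4  9.5 -4.9] w 0.0239 g 5.9
gun y 0.01412226946279252
Fy 11.862852900967782
```

Call:
play_rows(rot=[[0,0,0],[0,0,0],[0,0,0],[0,0,0],[0,0,0],[0,0,0],[0,0,0],[0,0,0],[0,0,0],[0,0,0]], travel=[[0,0,-1],[0,0,0],[0,3,0],[0,3,0],[0,3,0],[0,3,0],[0,2,0],[0,0,0],[0,0,0],[0,0,0]], gripper=[-0.435,-0.435,-0.435,-0.435,-0.435,-0.435,-0.435,-0.435,-0.435,-0.435])

```text
t: 44.8
eef_pos: [0.4896, -0.3098, 0.0868]
tool_rot: [0.0, 0.178, 0.984, -0.0]
wrist_force: [0.6, -0.0, 0.0]
width: 0.0241
grasp_force: 0.0
```

```bash
python3 g.py
python3 - <<'E'
from h import *
c=camera("wrist"); cv2.imwrite("pics/g4.png",cv2.resize(c["frame"][130:330,140:390],None,fx=3,fy=3))
E
```

```text
t 44.8 pos [ 0.4896 -0.3098  0.0868] yaw 159.46 zaxis [ 0. -0. -1.] F [ 0.6 -0.   0. ] w 0.0241 g 0.0
gun y 0.0236756891876825
Fy 0.19048021402899706
```

View pics/g4.png

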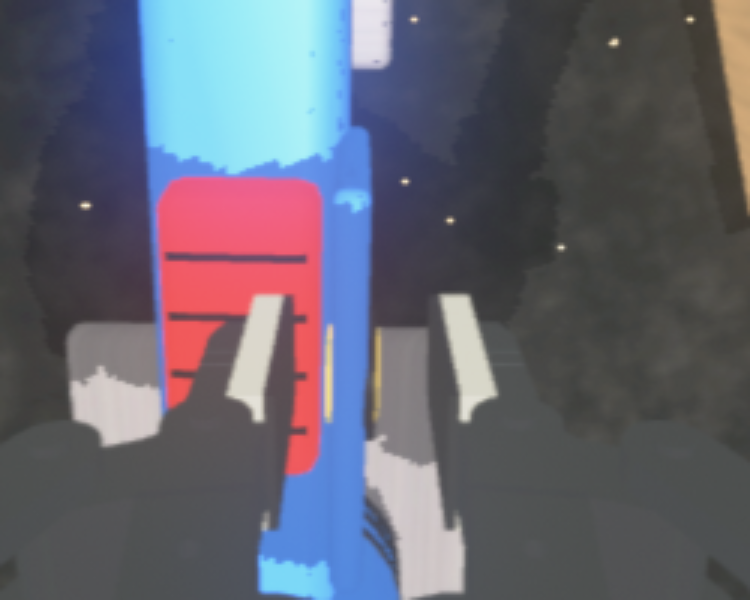

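The button at (378,375) stays in after release, so it is locked. I'll rise clear and do a final check.

Call:
play_rows(rot=[[0,0,0],[0,0,0],[0,0,0],[0,0,0],[0,0,0],[0,0,0],[0,0,0],[0,0,0],[0,0,0],[0,0,0]], travel=[[0,0,0],[0,0,-8],[0,0,-15],[0,0,-25],[0,0,-40],[0,0,-40],[0,0,-40],[0,0,0],[0,0,0],[0,0,0]], gripper=[-0.435,-0.435,-0.435,-0.435,-0.435,-0.435,-0.435,-0.435,-0.435,-0.435])

```text
t: 45.85
eef_pos: [0.4894, -0.3095, 0.254]
tool_rot: [-0.001, 0.178, 0.984, 0.0]
wrist_force: [-0.3, -0.9, 0.7]
width: 0.0244
grasp_force: 0.0
```

```bash
python3 gun.py
python3 - <<'E'
from h import *
c=camera("top"); a=np.radians(CY); P=cloud(c); L=(P-np.append(CAR,0))@np.array([[np.cos(a),-np.sin(a),0],[np.sin(a),np.cos(a),0],[0,0,1]])
for lo,hi in ((-.048,-.035),(-.02,-.005),(.005,.02),(.035,.048)):
    y=L[...,0]; m=(y>lo)&(y<hi)&(abs(L[...,1])<.08)&(L[...,2]<.2); print(lo,m.sum(),np.round(np.median(L[m][:,2]),4) if m.sum() else '')
E
```

```text
t 45.85 pos [ 0.4894 -0.3095  0.254 ] yaw 159.47 zaxis [-0.001  0.001 -1.   ] F [-0.3 -0.9  0.7] w 0.0244 g 0.0
j6 -1.8351357622393512
trigger all 1172 px 239.0 173.0 [ 483.  -332.6] [28.6 58.2] 67.4 z [0.0798 0.0817 0.0829]
-0.048 284 0.1273
-0.02 323 0.1279
0.005 319 0.1296
0.035 278 0.1278Traceback (most recent call last):
  File "gun.py", line 8, in <module>
    red=near&((h<7)|(h>173))&(s>130); red=big(red); rect('trigger all',red); top=big(red&(Z>.088)); rect('trigger top',top)
                                                                                 ~~~^^^^^^^^^^^^^^
  File "gun.py", line 6, in <lambda>
    big=lambda m:(lambda k,l,st,ce:l==1+np.argmax(st[1:,4]))(*cv2.connectedComponentsWithStats(m.astype(np.uint8)))
                 ~~~~~~~~~~~~~~~~~~~~~~~~~~~~~~~~~~~~~~~~~~~^^^^^^^^^^^^^^^^^^^^^^^^^^^^^^^^^^^^^^^^^^^^^^^^^^^^^^^
  File "gun.py", line 6, in <lambda>
    big=lambda m:(lambda k,l,st,ce:l==1+np.argmax(st[1:,4]))(*cv2.connectedComponentsWithStats(m.astype(np.uint8)))
                                        ~~~~~~~~~^^^^^^^^^^
    return _wrapfunc(a, 'argmax', axis=axis, out=out, **kwds)
    return bound(*args, **kwds)
ValueError: attempt to get argmax of an empty sequence
```

The trigger stands 9 mm down (0.0908 to 0.0817), so it is locked, and all the flaps are level.

```bash
python3 -c "
from station import bot
print(bot.job_done())"
```

```text
the job is handed in; nothing more can be done
None
```

The job is handed in, with no verdict returned: all three bottles are in the carton cells, all four flaps are folded level, the hot-air gun trigger is locked on about 9 mm down, and the arm is clear.

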